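# Turn the sample binder to its sizing page

## Robot

A 7-joint arm with a two-finger parallel gripper is mounted at the origin on the work surface. World frame = base frame: x ahead of the robot, y to its left, z up, the work surface at z = 0. Lengths are in m, angles in rad, forces in N, time in s.
With the tool pointing down it reaches from about 0.425 to 0.875 m from the base axis. Payload 4.7 kg.
Tool frame: the origin (TCP) lies on the centre line of the jaws, within the pads' length; the fingertips stand 22 mm ahead of it and the grasp point (between the pads) lies 3 mm ahead of it; z points along the fingers, y is the direction in which the jaws open and shut (so a half turn about z gives the same grasp; the last joint's range is limited). The gripper opens to 87 mm and grips with 3 to 60 N. Pads are 19 mm wide; open, the fingers measure 117 mm over their backs; the gripper's body (75 mm by 190 mm) begins 51 mm behind the grasp point.
Start: joints at [-1.185, 0.321, -0.07, 1.45, 0.023, 1.371, -0.057], TCP at [0.236, 0.606, 0.21] pointing down, gripper open.
Joint ranges: [-2.86, 2.86], [-0.3, 2.09], [-1.38, 1.24], [0.06, 2.45], [-1.56, 4.7], [0.09, 2.05], [-2.69, 2.69]. Speed limits (rad/s): [2.57, 2.57, 3.14, 3.14, 3.14, 3.14, 3.14].

## Interface

Orientations are given as a rotation vector (axis times angle).
In Python, from bench import ctrl, imaging, close_job, finder gives the robot as it stands. The module is installed in compiled form; this text tells all that it offers.
- The arm moves only by the shell command python3 -m jog 'ROWS' [FORCE]. ROWS is JSON, a list that holds one entry, the list of rows, each a list of 7 numbers: the shift along the tool's x, y, z in cm, then the turn, a rotation vector about the tool's x, y, z in degrees, then the finger opening in cm, from 0 to 8.7. In form: [[[dx, dy, dz, ax, ay, az, claw], ...]]. A call has 1 to 12 rows; each row shifts and turns the commanded pose from where the row before left it, along the tool's axes as they then stand; what a row does not reach is not made up. A row lasts 1/10 s, in which the tool goes at most 50 mm and 8.59 degrees, less where a joint would pass 70% of its speed; a pose out of reach is approached as far as the arm can. A call is refused whole if a number of a shift passes 5 or a number of a turn 8.59, either way. A call with a gripper value outside its range is refused whole. The fingers move at their own pace and stop on an object; FORCE is the grip in N (left out, the last holds). Time passes only in rows, so rows that do not move let the fingers close. It gives the time, the measured TCP pose, the force and the opening at its end, in the units of the state.
- ctrl.get_state(): the state, without advancing time (a new reading comes with each control period).
- imaging.get_image(name): name is "scene" or "top"; returns a dict with "frame" (384x512x3 uint8, red, green, blue), "intrinsics" (3x3 intrinsics, pixels), "pose" (4x4, takes a point from camera to world coordinates). Camera axes: x right, y down, z forward; pixel columns grow to the right and rows downward; lengths in m; the calibration is good to about 2 mm. A picture is of the moment at which its call begins. There is no depth.
- close_job(): hands the job in, once; it reports no verdict.
Trained networks look in the newest picture that a camera, given by its name, has taken for a name from the list of things; names that differ only in an ending like _2 or _b are one class to them, and where a whole thing is asked for, a point or a joint stands for the part that bears it (a point fixed in the world has none). Each returns a list of dicts, best first, with "conf" (0 to 1); they miss things now and then, are a little off and sometimes report something else, mostly with a low value. They report only what shows in the picture. A call takes as long as a camera call. They do not tell look-alikes from the thing itself.
- finder.trace(label, camera): "region" (384x512 bool, what is visible of it) and "point" ([row, column] as shares, 0 to 1, of the picture: columns of its width, rows of its height, amid what is visible of it).
- finder.spot_point(label, camera): "point" ([row, column] as shares, 0 to 1, of the picture: columns of its width, rows of its height: a listed point, or the origin of a listed thing).
The state is a dict: "time": time; "joint_positions": joint angles; "qd": joint speeds; "joint_torque": joint torques, N m; "position": TCP position; "tool_rot": TCP orientation; "ft_force": force on the tool from outside, world axes, zero at the start; "torque": the same for the moment, N m; "grip_width": opening from 0.0 (shut) to 1.0 (fully open).
Only numpy, scipy, OpenCV 4.12 (cv2) and the standard library are available. Lean on these libraries where they do the work, as an engineer would, in place of code of your own. Each camera call takes 0.05 s, during which the arm holds its last target. There are 200 camera calls.

## Task

Lift the chrome socket off the ring binder and stand it on the black rubber mat. Turn the red leaf and then the yellow leaf right over the binder's rings so that each lies flat on the other side, then stand the socket upright inside the blue ring printed on the page you have uncovered, centred, and let go. Leave the spanner, screwdriver, mallet, mug and black socket where they are.

Things in the scene. Friction and masses are not known exactly. Their poses are not given: they have to be found in the camera images.
- binder: open ring binder fixed to the shelf, 182 (x) x 236 (y) mm. Origin: centre of its underside, on the spine. Its x lies along the rings' axis, z up; the leaves start on its -y side and end on its +y side. White page blocks on both sides: 170 long in x, 18 to 110 mm from the spine, top at z 20. Three steel rings at x -60, 0, 60 reach 17 mm out from their axis (top at z 51)
- ring_axis (a point): centre of the rings, on the hinge axis of both leaves: 34 mm above the binder's origin; the axis runs along the binder's x
- red_leaf (a joint): angle of the upper, red leaf: 0 flat on the binder's -y side, 1.57 upright, 3.14 turned over, flat on the +y side. Rigid board 170 x 102 x 4 mm, 0.12 kg, back grey; its mid-plane, with the bar, is 5 mm above the ring axis at 0, 5 mm below it at 3.14. Turns easily (under 0.2 N m); let go, it sinks to the nearer side
- yellow_leaf (a joint): angle of the lower, yellow leaf, same size and behaviour as the red; its mid-plane is 5 mm below the ring axis at 0 and 5 mm above it at 3.14, so that it ends on top of the red leaf
- red_bar (a point): centre of the red leaf's handle: a round bar, diameter 10 mm, parallel to the ring axis and 155 mm out from it, on two arms at the leaf's outer edge, centred 45 mm to the binder's -x. 50 mm clear between the arms; 40 mm finger gap between bar and leaf, open below but for the 4 mm cover reaching 8 mm into it. Pinched along the binder's y from above it rolls in the fingers as the leaf turns
- yellow_bar (a point): centre of the yellow leaf's like handle bar, also 155 mm out from the ring axis, centred 45 mm to the binder's +x
- socket_mid (a point): chrome socket, an upright cylinder of diameter 30 mm, height 40 mm, about 0.15 kg; this point is its centre, half-way up. It starts standing on the red leaf
- mat: black rubber mat, 100 x 100 x 4 mm, fixed to the shelf on one or the other side of the binder; origin at the centre of its underside
- blue_ring: blue ring printed on the page under the leaves, outside diameter 42 mm, inside 33 mm; origin at its centre, on the page (20 mm above the shelf). An orange ring (diameter 32) and a grey one (50) are printed beside it in any order, 55 mm apart along the binder's x, all 64 mm from the spine
- spanner_mid (a point): steel adjustable spanner, 220 mm long, 45 wide, 13 high, lying beside the binder, on the side away from the mat; point near its middle. To be left alone
- mug_mid (a point): white ceramic mug of bolts, diameter 80, 92 mm high (bolts to 110); its centre. To be left alone
- mallet_mid (a point): black rubber mallet lying down, head 68 x 100 mm, handle 200 mm long; point on the handle 60 mm from the head's centre, 34 mm high. To be left alone
- screwdriver_grip (a point): blue-handled screwdriver lying down; middle of its handle. To be left alone
- black_socket_mid (a point): small black socket, diameter 22, height 32 mm; its centre. To be left alone
Not all that is in view belongs to the job. Leave any green or orange look-alike of the part that bears socket_mid alone.

How it is judged:
By the outcome, as a careful person would: the job done as asked, in the order asked, and still so for the second after the job is handed in, with the robot touching nothing.
It also fails if it takes over 72 s, if anything falls off the work surface, if the arm or the gripper's body presses on something with over 40 N, if the wrist force passes 120 N, or if a joint passes its speed limit or range.

## Working session

There is one attempt and no reset: what is moved stays moved. The work goes in short steps, Python scripts to look and compute and a shell command to move; the robot and the scene stay as the last step left them, time stands still between calls to the robot, and variables do not carry over. Pictures are saved under pics/ and viewed, about 8 in all and at most 12, crops included, and the job is handed in when it is done.

```bash
mkdir -p pics; cat > h.py <<'E'
import numpy as np, cv2
from bench import ctrl, imaging, close_job, finder
from scipy.spatial.transform import Rotation as R
def ray(im,p):
    K=np.array(im["intrinsics"]);T=np.array(im["pose"])
    d=T[:3,:3]@np.linalg.inv(K)@np.array([p[1]*512,p[0]*384,1]);return T[:3,3],d
def at_z(im,p,z):
    o,d=ray(im,p);return o+d*(z-o[2])/d[2]
def tri(rs):
    A=0;b=0
    for o,d in rs:
        d=d/np.linalg.norm(d);P=np.eye(3)-np.outer(d,d);A=A+P;b=b+P@o
    x=np.linalg.solve(A,b);return x,max(np.linalg.norm((np.eye(3)-np.outer(d,d)/(d@d))@(x-o)) for o,d in rs)
def proj(im,X):
    T=np.linalg.inv(np.array(im["pose"]));c=np.array(im["intrinsics"])@(T[:3,:3]@X+T[:3,3]);return c[:2]/c[2]
E
python3 - <<'E'
from h import *
ims={n:imaging.get_image(n) for n in("scene","top")}
for n in ims: print(n,np.round(np.array(ims[n]["pose"]),3).tolist(),np.array(ims[n]["intrinsics"])[0,0])
a=[cv2.cvtColor(ims[n]["frame"],cv2.COLOR_RGB2BGR) for n in ims]
cv2.imwrite("pics/a.png",np.vstack([cv2.resize(a[0],(400,300)),cv2.resize(a[1],(400,300))])) 
cv2.imwrite("pics/a0.png",cv2.resize(a[0],(800,600)));cv2.imwrite("pics/a1.png",cv2.resize(a[1],(800,600)))
for l in ["binder","ring_axis","red_bar","yellow_bar","socket_mid","mat","spanner_mid","mug_mid","mallet_mid","screwdriver_grip","black_socket_mid"]:
    rs=[]
    for n in ims:
        r=finder.spot_point(l,n)
        print(l,n,[(round(q["conf"],2),np.round(q["point"],3).tolist()) for q in r[:3]])
        if r: rs.append(ray(ims[n],r[0]["point"]))
    if len(rs)==2: x,e=tri(rs);print("   ",np.round(x,4),round(e,4))
s=ctrl.get_state();print(s)
E
```

```text
scene [[-0.473, 0.523, -0.709, 1.32], [0.881, 0.276, -0.384, 0.33], [-0.005, -0.806, -0.592, 0.709], [0.0, 0.0, 0.0, 1.0]] 398.09336745758236
top [[-0.001, -0.99, 0.139, 0.401], [-1.0, 0.0, -0.006, -0.092], [0.006, -0.139, -0.99, 1.076], [0.0, 0.0, 0.0, 1.0]] 358.6429766645582
binder scene [(0.75, [0.62, 0.58]), (0.71, [0.559, 0.591])]
binder top [(0.82, [0.527, 0.423])]
    [ 0.5218  0.0321 -0.0693] 0.0062
ring_axis scene [(0.98, [0.54, 0.584])]
ring_axis top [(0.83, [0.516, 0.424])]
    [0.5211 0.0238 0.0385] 0.0003
red_bar scene [(0.68, [0.483, 0.5])]
red_bar top [(0.58, [0.554, 0.526])]
    [ 0.4791 -0.1295  0.0342] 0.0017
yellow_bar scene [(0.79, [0.537, 0.473])]
yellow_bar top [(0.57, [0.466, 0.517])]
    [ 0.5794 -0.1178  0.0312] 0.0025
socket_mid scene [(0.72, [0.463, 0.609]), (0.51, [0.495, 0.547]), (0.49, [0.613, 0.475])]
socket_mid top [(0.52, [0.377, 0.48]), (0.44, [0.663, 0.437]), (0.39, [0.519, 0.466])]
    [0.6141 0.0066 0.1982] 0.0747
mat scene [(0.74, [0.501, 0.417])]
mat top [(0.93, [0.501, 0.61])]
    [ 0.5382 -0.2527  0.0074] 0.0073
spanner_mid scene [(0.77, [0.63
[... 672 characters left out ...]
 1.2, 'joint_positions': array([-1.18489725,  0.32100771, -0.07008848,  1.45048239,  0.02259105,
        1.37079381, -0.05688351]), 'qd': array([-1.52114060e-03, -5.76154213e-04,  1.23860850e-04,  6.21900960e-04,
       -2.91163315e-05, -9.77491345e-04,  2.96702579e-04]), 'joint_torque': array([-1.71291067e-04, -4.91090477e+01, -4.03285353e-01, -3.12775648e+01,
       -6.36099349e-02,  3.35294462e-02,  1.07879384e-05]), 'position': array([0.23617838, 0.60560747, 0.21029028]), 'tool_rot': array([5.80617942e-01, 3.08741715e+00, 1.36987289e-04]), 'ft_force': array([ 0.48438203,  0.35811593, -0.82645992]), 'torque': array([ 0.00351303,  0.03243094, -0.01663291]), 'grip_width': 1.000679576251371}
```

View pics/a0.png

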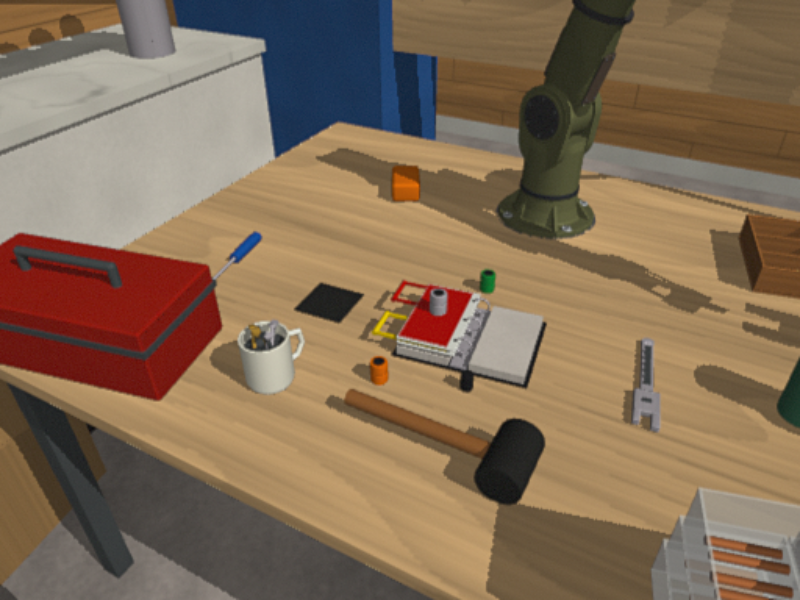

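View pics/a1.png

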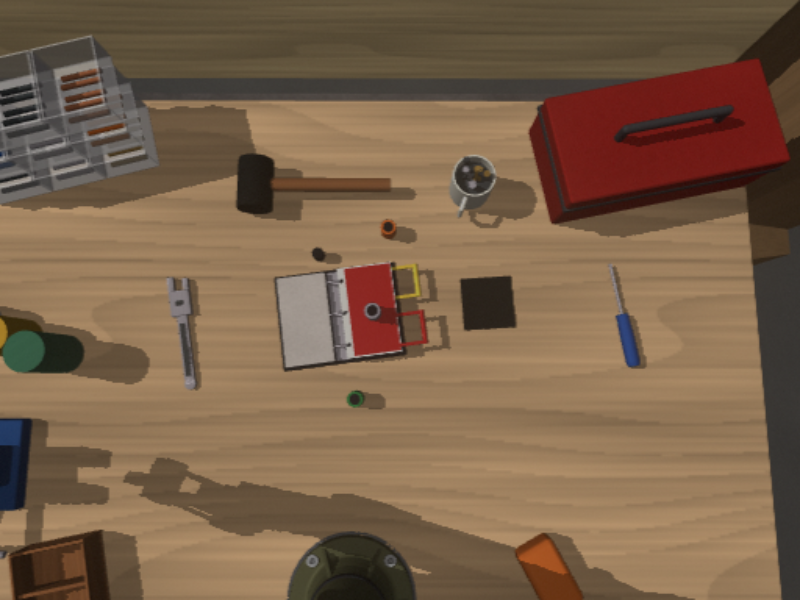

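The scene view shows the chrome socket on the red leaf at (438,300), with the red handle at (405,292), the yellow handle at (385,325) and the mat at (330,302). In the top view the socket is at (372,311), the mat at (488,303), the red bar at (424,327) and the yellow bar at (416,281). The green socket (355,398) and the orange one (388,228) are decoys.

```bash
python3 - <<'E'
from h import *
im={n:imaging.get_image(n) for n in("scene","top")}
f=im["top"]["frame"];T=im["top"]
def world(px,z): return at_z(T,[px[1]/384,px[0]/512],z)
h=cv2.cvtColor(f,cv2.COLOR_RGB2HSV)
def mask(lo,hi,box):
    m=cv2.inRange(h,lo,hi);b=np.zeros_like(m);b[box[1]:box[3],box[0]:box[2]]=255;return m&b
red=mask((0,170,90),(8,255,255),(170,160,290,245))|mask((172,170,90),(180,255,255),(170,160,290,245))
m=cv2.morphologyEx(red,cv2.MORPH_CLOSE,np.ones((13,13)));m=cv2.morphologyEx(m,cv2.MORPH_OPEN,np.ones((9,9)))
def quad(m,z):
    p=np.argwhere(m)[:,::-1]+.5
    W=np.array([world(q,z)[:2] for q in p],np.float32)*1000
    r=cv2.minAreaRect(W);print(r)
print("red leaf (z41)");quad(m,.041)
# gray right page z20
g=mask((0,0,120),(180,45,255),(176,170,214,238));g=cv2.morphologyEx(g,cv2.MORPH_OPEN,np.ones((5,5)))
print("page z20");quad(g,.02)
# bars: red & yellow blobs
for nm,mm,z in(("red",red,.039),("yel",mask((18,120,90),(34,255,255),(240,160,290,200)),.029)):
    p=np.argwhere(mm)[:,::-1]+.5;W=np.array([world(q,z)[:2] for q in p])
    W=W[W[:,1]<W[:,1].min()+.012]; print(nm,"bar",W.mean(0),W.min(0),W.max(0))
p=[finder.spot_point("socket_mid",n) for n in im]
for q in p[1]:print(at_z(im["top"],q["point"],.061),q["conf"])
for q in p[0]:print(at_z(im["scene"],q["point"],.061),q["conf"])
k=mask((0,0,0),(180,255,75),(285,170,340,220));k=cv2.morphologyEx(k,cv2.MORPH_OPEN,np.ones((5,5)));print("mat");quad(k,.004)
E
```

```text
red leaf (z41)
((521.5781860351562, -40.35105895996094), (161.9553985595703, 87.18610382080078), 7.501123905181885)
page z20
((504.1773376464844, 89.23829650878906), (168.8035430908203, 90.61772155761719), 7.6428632736206055)
red bar [ 0.48507165 -0.13269659] [ 0.45869391 -0.13986687] [ 0.51675995 -0.12830009]
yel bar [ 0.57370944 -0.12175581] [ 0.54753017 -0.12915721] [ 0.61055999 -0.11730269]
[ 0.66477246 -0.06528039  0.061     ] 0.44
[ 0.50649673 -0.0432745   0.061     ] 0.7
[ 0.70355309 -0.04386445  0.061     ] 0.63
[0.41785444 0.01231032 0.061     ] 0.48
mat
((537.5712890625, -259.3371887207031), (98.89031219482422, 98.79296112060547), 3.6187195777893066)
```

```bash
cat >> h.py <<'E'
YAW=np.radians(7.5);O=np.array([.5120,.0255,0])
XB=np.array([np.cos(YAW),np.sin(YAW),0]);YB=np.array([-np.sin(YAW),np.cos(YAW),0])
def B(x,y,z): return O+x*XB+y*YB+np.array([0,0,z])
def go(P,name=""):
    """shift (tool axes, cm) and turn (deg) bringing the grasp point to world P, jaws along -YB, tool down"""
    s=ctrl.get_state();r=R.from_rotvec(s["tool_rot"]);g=s["position"]+r.apply([0,0,.003])
    t=R.from_matrix(np.c_[XB,-YB,[0,0,-1]])
    print(name,"shift",np.round(r.inv().apply(P-g)*100,2),"turn",np.round((r.inv()*t).as_rotvec(degrees=True),1),"g",np.round(g,4),"binder",np.round([(g-O)@XB,(g-O)@YB,g[2]],4),"F",np.round(s["ft_force"],1),"grip",round(s["grip_width"]*8.7,2),"t",round(s["time"],2))
E
python3 -m jog '[[[-3,-3.1,0,0,0,0,8.7],[-3,-3.1,0,0,0,0,8.7],[-3,-3.1,0,0,0,0,8.7],[-3,-3.1,0,0,0,0,8.7],[-3,-3.1,0,0,0,0,8.7],[-3,-3.1,0,0,0,0,8.7],[-3,-3.1,0,0,0,0,8.7],[-3,-3.1,0,0,0,0,8.7],[-3,-3.1,0,0,0,0,8.7],[-3,-3.1,0,0,0,0,8.7],[-3,-3.1,0,0,0,0,8.7],[-3,-3.1,0,0,0,0,8.7]]]' 20
python3 -m jog '[[[-3,-3.2,0,0,0,8.4,8.7],[0,0,0,0,0,8.4,8.7],[0,0,0,0,0,8.4,8.7],[0,0,0,0,0,8.4,8.7],[0,0,0,0,0,8.4,8.7],[0,0,0,0,0,8.4,8.7],[0,0,0,0,0,8.4,8.7],[0,0,0,0,0,8.4,8.7],[0,0,0,0,0,8.4,8.7],[0,0,0,0,0,8.4,8.7],[0,0,0,0,0,8.4,8.7],[0,0,0,0,0,8.4,8.7]]]'
python3 - <<'E'
from h import *
im=imaging.get_image("top")
print("socket top",at_z(im,[.519,.466],.061))
for q in finder.spot_point("socket_mid","scene"): pass
i2=imaging.get_image("scene");print("socket tri",tri([ray(im,[.519,.466]),ray(i2,[.495,.547])]))
go(np.array([.507,-.043,.15]),"above")
E
```

```text
time: 2.6
position: [0.4369, 0.1266, 0.2107]
tool_rot: [0.58, 3.087, 0.002]
ft_force: [1.2, 0.3, -0.1]
grip_width: 1.001
time: 3.8
position: [0.4528, 0.0875, 0.2105]
tool_rot: [-2.754, -1.512, -0.001]
ft_force: [-0.2, -0.9, -0.1]
grip_width: 0.999
socket top [ 0.51492143 -0.03985471  0.061     ]
socket tri (array([ 0.51331357, -0.03911254,  0.07035323]), np.float64(0.0013446682990951402))
above shift [-8.21 11.5   5.74] turn [ 0.  -0.  50.6] g [0.4528 0.0874 0.2074] binder [-0.0506  0.0691  0.2074] F [0.5 0.1 0.5] grip 8.74 t 3.95
```

```bash

python3 -m jog '[[[0,0,0,0,0,8.43,5.2],[0,0,0,0,0,8.43,5.2],[0,0,0,0,0,8.43,5.2],[0,0,0,0,0,8.43,5.2],[0,0,0,0,0,8.43,5.2],[0,0,0,0,0,8.43,5.2],[1.05,3.38,1.2,0,0,0,5.2],[1.05,3.38,1.2,0,0,0,5.2],[1.05,3.38,1.2,0,0,0,5.2],[1.05,3.38,1.2,0,0,0,5.2],[0,0,0,0,0,0,5.2],[0,0,0,0,0,0,5.2]]]'
python3 - <<'E'
from h import *
go(np.array([.512,-.041,.066]),"grasp")
f=cv2.cvtColor(imaging.get_image("scene")["frame"],cv2.COLOR_RGB2BGR)
cv2.imwrite("pics/b.png",cv2.resize(f[130:270,190:370],None,fx=4,fy=4,interpolation=cv2.INTER_CUBIC))
E
```

```text
time: 5.15
position: [0.5114, -0.0417, 0.1619]
tool_rot: [-3.135, -0.201, 0.002]
ft_force: [-0.4, 1.1, -0.5]
grip_width: 0.6
grasp shift [ 0.08 -0.06  9.29] turn [-0.   0.1 -0.1] g [ 0.5114 -0.0417  0.1589] binder [-0.0094 -0.0666  0.1589] F [-0.4  1.1 -0.5] grip 5.22 t 5.15
```

View pics/b.png

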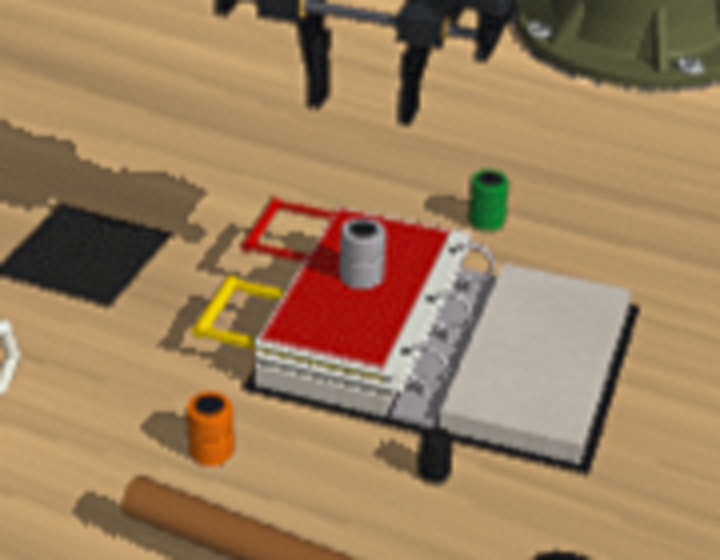

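The fingers hover over the chrome socket (crop about (362,255)), straddling it along the binder's y. I'll descend and grip.

```bash

python3 -m jog '[[[0,0,2.5,0,0,0,5.2],[0,0,2.5,0,0,0,5.2],[0,0,2.3,0,0,0,5.2],[0,0,1.5,0,0,0,5.2],[0,0,0.5,0,0,0,5.2],[0,0,0,0,0,0,5.2],[0,0,0,0,0,0,2.5],[0,0,0,0,0,0,2.5],[0,0,0,0,0,0,2.5],[0,0,0,0,0,0,2.5],[0,0,0,0,0,0,2.5],[0,0,0,0,0,0,2.5]]]' 20
python3 - <<'E'
from h import *
go(np.array([.5376,-.2593,.11]),"mat")
E
```

```text
time: 6.4
position: [0.5117, -0.0412, 0.0694]
tool_rot: [-3.135, -0.2, -0.0]
ft_force: [0.3, 0.6, -0.2]
grip_width: 0.292
mat shift [-0.21 21.96 -4.36] turn [-0.  -0.  -0.2] g [ 0.5117 -0.0412  0.0664] binder [-0.009  -0.0661  0.0664] F [ 0.3  0.6 -0.2] grip 2.54 t 6.4
```

```bash
python3 - <<'E'
from h import *
i=imaging.get_image("scene");f=cv2.cvtColor(i["frame"],cv2.COLOR_RGB2BGR)
a=cv2.resize(f[150:240,230:330],None,fx=5,fy=5,interpolation=cv2.INTER_CUBIC)
cv2.imwrite("pics/c.png",a)
print(ctrl.get_state()["grip_width"])
E
```

```text
0.2921595460220612
```

View pics/c.png

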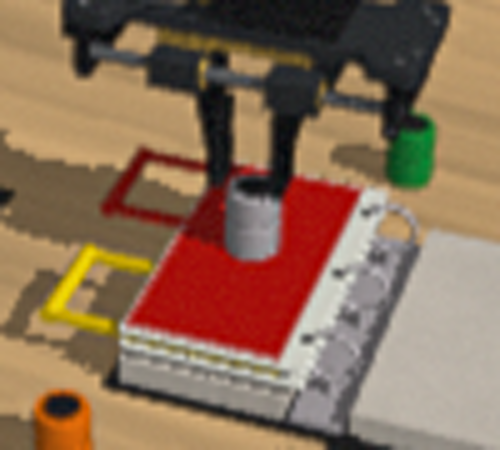

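The fingers are behind the socket (socket at crop (253,215), fingers at (215,170) and (285,175)): they closed beside it. I'll check the calibration against the grasp point.

```bash
python3 - <<'E'
from h import *
im={n:imaging.get_image(n) for n in("scene","top")}
s=ctrl.get_state();g=s["position"]+np.array([0,0,-.003])
for n in im:
    print(n,"grasp px",proj(im[n],g),"tip",proj(im[n],g-[0,0,.019]))
    for q in finder.spot_point("socket_mid",n)[:4]: print(q["conf"],np.array(q["point"])[::-1]*[512,384],at_z(im[n],q["point"],.061))
# socket by grey on red in scene: pixels around crop (253,215)->(230+50.6,150+43)
print("scene socket centre", at_z(im["scene"],[(150+215/5)/384,(230+253/5)/512],.061))
print("base", at_z(im["scene"],[(150+250/5)/384,(230+253/5)/512],.0415))
f=cv2.cvtColor(im["top"]["frame"],cv2.COLOR_RGB2BGR)
cv2.imwrite("pics/d.png",cv2.resize(f[150:250,170:300],None,fx=5,fy=5,interpolation=cv2.INTER_CUBIC))
E
```

```text
scene grasp px [279.09533237 190.74250605] tip [278.91365742 196.27492109]
0.69 [315.6992 180.0192] [0.40841404 0.02603106 0.061     ]
0.56 [241.3056 236.1984] [ 0.71506146 -0.04363527  0.061     ]
0.52 [278.2208 193.1136] [ 0.51618364 -0.04157587  0.061     ]
top grasp px [238.98501781 200.24428092] tip [239.31229386 200.96294563]
0.6 [247.296  145.3056] [ 0.67279219 -0.06406297  0.061     ]
scene socket centre [ 0.51265065 -0.03601356  0.061     ]
base [ 0.51798733 -0.03283776  0.0415    ]
```

View pics/d.png

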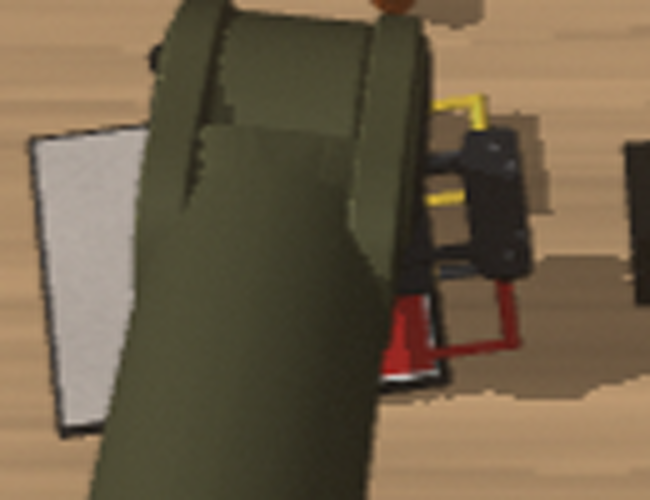

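```bash
python3 - <<'E'
from h import *
im={n:imaging.get_image(n) for n in("scene","top")}
s=ctrl.get_state();g=s["position"]+np.array([0,0,-.003])
def pr(n,P,c): 
    p=proj(im[n],P);print(n,np.round(p,1),"crop",np.round((p-c)*5))
for h in (.051,.1):
  for y in (-.095,.095):
    for x in (-.0375,.0375):
        print(h,y,x); pr("top",g+[0,0,h]+y*YB+x*XB,np.array([170,150])); pr("scene",g+[0,0,h]+y*YB+x*XB,np.array([230,150]))
for y in (-.020,.020): pr("scene",g-[0,0,.019]+y*YB,np.array([230,150]))
f=cv2.cvtColor(im["scene"]["frame"],cv2.COLOR_RGB2BGR)
cv2.imwrite("pics/e.png",cv2.resize(f[100:220,200:350],None,fx=5,fy=5,interpolation=cv2.INTER_NEAREST))
E
```

```text
0.051 -0.095 -0.0375
top [274.9 207.3] crop [525. 287.]
scene [251.7 161.9] crop [108.  60.]
0.051 -0.095 0.0375
top [271.1 180. ] crop [506. 150.]
scene [241.5 175.8] crop [ 57. 129.]
0.051 0.095 -0.0375
top [204.4 216.7] crop [172. 333.]
scene [317.7 174.9] crop [439. 124.]
0.051 0.095 0.0375
top [201.3 189.1] crop [157. 195.]
scene [310.6 190.2] crop [403. 201.]
0.1 -0.095 -0.0375
top [275.9 205.6] crop [529. 278.]
scene [251.4 146.7] crop [107. -17.]
0.1 -0.095 0.0375
top [271.9 176.8] crop [509. 134.]
scene [240.9 160.1] crop [55. 51.]
0.1 0.095 -0.0375
top [201.6 215.4] crop [158. 327.]
scene [319.3 159.2] crop [446.  46.]
0.1 0.095 0.0375
top [198.4 186.4] crop [142. 182.]
scene [312.1 174.1] crop [410. 121.]
scene [272.1 194.8] crop [211. 224.]
scene [285.8 197.8] crop [279. 239.]
```

View pics/e.png

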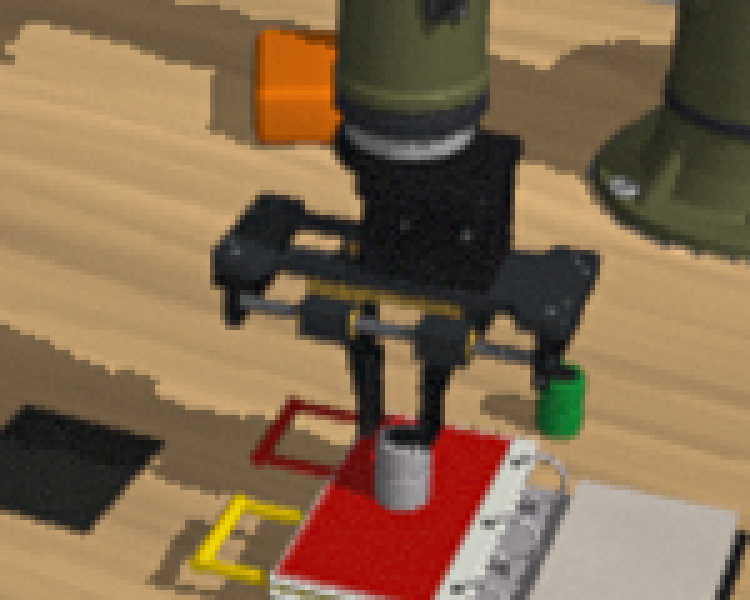

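This shows the gripper about 10 px higher than its reported pose implies, with the tips ending level with the socket's top (crop (370,435) and (430,440)). It seems to sit higher than reported, so I'll open and creep down while watching the force.

```bash

python3 -m jog '[[[0,0,0,0,0,0,5.2],[0,0,0,0,0,0,5.2],[0,0,0,0,0,0,5.2],[0,0,0.2,0,0,0,5.2],[0,0,0.2,0,0,0,5.2],[0,0,0,0,0,0,5.2]]]'
python3 -m jog '[[[0,0,0.2,0,0,0,5.2],[0,0,0.2,0,0,0,5.2],[0,0,0,0,0,0,5.2]]]'
python3 - <<'E'
from h import *
im={n:imaging.get_image(n) for n in("scene","top")}
s=ctrl.get_state();g=s["position"]+np.array([0,0,-.003])
for y in (-.026,-.041,.026,.041): print(np.round((proj(im["scene"],g-[0,0,.019]+y*YB)-[230,140])*6))
f=cv2.cvtColor(im["scene"]["frame"],cv2.COLOR_RGB2BGR)
cv2.imwrite("pics/f.png",cv2.resize(f[140:230,230:330],None,fx=6,fy=6,interpolation=cv2.INTER_NEAREST))
E
```

```text
time: 7.35
position: [0.5113, -0.0412, 0.0648]
tool_rot: [-3.135, -0.201, 0.001]
ft_force: [-0.1, -0.5, -0.6]
grip_width: 0.591
time: 7.65
position: [0.5114, -0.0412, 0.0609]
tool_rot: [-3.135, -0.2, 0.001]
ft_force: [0.5, 0.0, 0.0]
grip_width: 0.592
[240. 340.]
[210. 333.]
[347. 363.]
[378. 370.]
```

View pics/f.png

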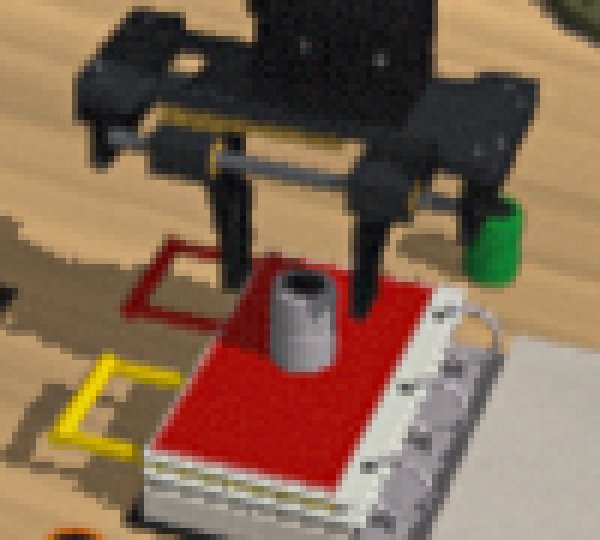

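The open tips show at crop (237,287) and (362,315), about 8 px (28 mm) above their predicted places. There was no contact at a reported leaf height, so the tool really is about 28 mm higher than reported. I'll lower it by that amount, gently.

```bash

python3 -m jog '[[[0,0,0.5,0,0,0,5.2],[0,0,0.5,0,0,0,5.2],[0,0,0.3,0,0,0,5.2],[0,0,0,0,0,0,5.2]]]'
python3 -m jog '[[[0,0,0.3,0,0,0,5.2],[0,0,0.2,0,0,0,5.2],[0,0,0,0,0,0,5.2]]]'
python3 -m jog '[[[0,0,0,0,0,0,2.2],[0,0,0,0,0,0,2.2],[0,0,0,0,0,0,2.2],[0,0,0,0,0,0,2.2],[0,0,0,0,0,0,2.2],[0,0,0,0,0,0,2.2]]]' 20
python3 - <<'E'
from h import *
im=imaging.get_image("scene")
s=ctrl.get_state();g=s["position"]+np.array([0,0,-.003])
go(np.array([.5376,-.2593,.066]))
f=cv2.cvtColor(im["frame"],cv2.COLOR_RGB2BGR)
cv2.imwrite("pics/g.png",cv2.resize(f[140:230,230:330],None,fx=6,fy=6,interpolation=cv2.INTER_NEAREST))
E
```

```text
time: 8.15
position: [0.5111, -0.0412, 0.0475]
tool_rot: [3.135, 0.2, -0.002]
ft_force: [0.2, -0.7, -0.0]
grip_width: 0.599
time: 8.45
position: [0.5114, -0.0412, 0.043]
tool_rot: [-3.135, -0.2, 0.001]
ft_force: [0.1, 0.3, 1.1]
grip_width: 0.598
time: 9.05
position: [0.5117, -0.0409, 0.0434]
tool_rot: [-3.135, -0.201, -0.0]
ft_force: [0.4, 1.5, 0.8]
grip_width: 0.327
 shift [-0.22 21.99 -2.57] turn [-0.  -0.  -0.2] g [ 0.5117 -0.0409  0.0404] binder [-0.0089 -0.0658  0.0404] F [0.3 0.8 1.2] grip 2.86 t 9.1
```

```bash

python3 -m jog '[[[0,0,-2,0,0,0,2.2],[0,0,-2,0,0,0,2.2],[0,0,-2,0,0,0,2.2],[-0.04,4,0,0,0,0,2.2],[-0.04,4,0,0,0,0,2.2],[-0.04,4,0,0,0,0,2.2],[-0.04,4,0,0,0,0,2.2],[-0.04,4,0,0,0,0,2.2],[0,2,0,0,0,0,2.2],[0,0,2.5,0,0,0,2.2],[0,0,2.5,0,0,0,2.2],[0,0,0,0,0,0,2.2]]]' 
python3 - <<'E'
from h import *
im={n:imaging.get_image(n) for n in("scene","top")}
go(np.array([.5376,-.2593,.0034]))
f=cv2.cvtColor(im["scene"]["frame"],cv2.COLOR_RGB2BGR)
cv2.imwrite("pics/g.png",cv2.resize(f[110:230,180:330],None,fx=5,fy=5,interpolation=cv2.INTER_CUBIC))
E
```

```text
time: 10.3
position: [0.5344, -0.2587, 0.0494]
tool_rot: [-3.133, -0.2, 0.012]
ft_force: [-0.2, 0.9, -1.3]
grip_width: 0.332
 shift [ 0.05 -0.04  4.66] turn [-0.   0.1 -0.2] g [ 0.5372 -0.2597  0.05  ] binder [-0.0122 -0.2861  0.05  ] F [ 1.1 -0.5 -1. ] grip 2.85 t 10.4
```

View pics/g.png

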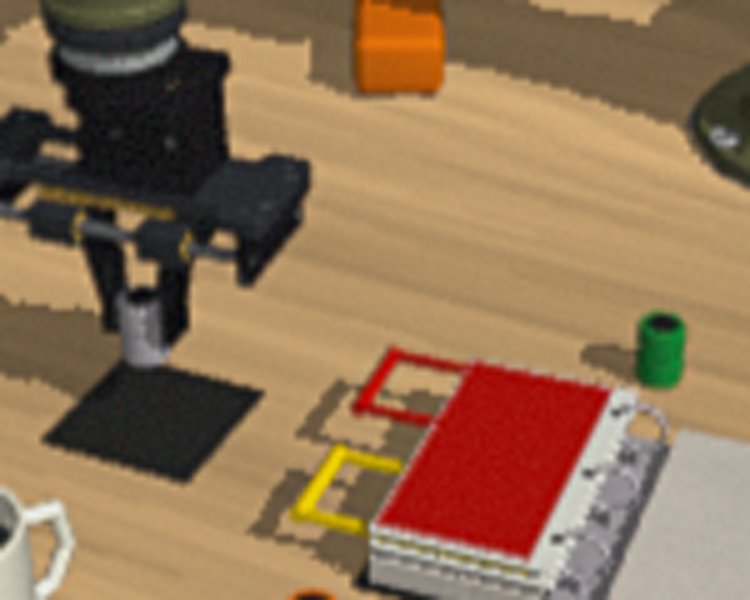

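The socket hangs in the jaws at crop (142,330), above the mat at (155,415). I'll lower it.

```bash

python3 -m jog '[[[0,0,1.5,0,0,0,2.2],[0,0,1.5,0,0,0,2.2],[0,0,1,0,0,0,2.2],[0,0,0.2,0,0,0,2.2],[0,0,0.1,0,0,0,2.2],[0,0,0,0,0,0,2.2]]]' 
python3 -m jog '[[[0,0,0.15,0,0,0,2.2],[0,0,0.1,0,0,0,2.2],[0,0,0,0,0,0,2.2]]]' 
```

```text
time: 11.0
position: [0.5379, -0.2599, 0.0104]
tool_rot: [3.135, 0.2, 0.001]
ft_force: [0.5, -0.4, -1.4]
grip_width: 0.33
time: 11.3
position: [0.5378, -0.2597, 0.0079]
tool_rot: [-3.135, -0.201, -0.0]
ft_force: [-0.7, 0.2, -0.5]
grip_width: 0.324
```

```bash

python3 -m jog '[[[0,0,0.1,0,0,0,2.2],[0,0,0,0,0,0,2.2]]]' 
python3 -m jog '[[[0,0,0.1,0,0,0,2.2],[0,0,0,0,0,0,2.2]]]' 
```

```text
time: 11.5
position: [0.5377, -0.2596, 0.0067]
tool_rot: [-3.135, -0.201, -0.0]
ft_force: [-0.5, -0.4, -1.3]
grip_width: 0.329
time: 11.7
position: [0.5378, -0.2597, 0.0064]
tool_rot: [-3.135, -0.2, -0.0]
ft_force: [-2.7, 0.7, 4.8]
grip_width: 0.326
```

```bash

python3 -m jog '[[[0,0,-0.05,0,0,0,5.2],[0,0,0,0,0,0,5.2],[0,0,0,0,0,0,5.2],[0,0,-2,0,0,0,5.2],[0,0,-3,0,0,0,5.2],[0,0,-3,0,0,0,3],[0,0,-2,0,0,0,3],[-0.8,-3.2,0,0,0,0,3],[-0.8,-3.3,0,0,0,0,3],[-0.8,-3.3,0,0,0,0,3],[-0.8,-3.2,0,0,0,0,3],[0,0,0,0,0,0,3]]]' 
python3 - <<'E'
from h import *
im={n:imaging.get_image(n) for n in("scene","top")}
go(B(-.045,-.155,.012),"red")
for n in im: print(n,[(round(q["conf"],2),np.round(q["point"],3).tolist(),np.round(at_z(im[n],q["point"],.024),4)) for q in finder.spot_point("socket_mid",n)], [ (q["conf"],at_z(im[n],q["point"],.039)) for q in finder.spot_point("red_bar",n)][:1])
f=cv2.cvtColor(im["scene"]["frame"],cv2.COLOR_RGB2BGR)
cv2.imwrite("pics/h.png",cv2.resize(f[110:230,180:330],None,fx=5,fy=5,interpolation=cv2.INTER_CUBIC))
E
```

```text
time: 12.9
position: [0.4883, -0.1298, 0.1058]
tool_rot: [-3.131, -0.21, 0.001]
ft_force: [-0.2, 0.7, -0.3]
grip_width: 0.346
red shift [-0.2  -0.05  9.14] turn [-0.  -0.1 -0.1] g [ 0.4896 -0.1343  0.1034] binder [-0.0431 -0.1555  0.1034] F [ 0.5 -0.5 -0.4] grip 2.99 t 13.0
scene [(0.59, [0.609, 0.477], array([ 0.6695, -0.0627,  0.024 ])), (0.5, [0.483, 0.408], array([ 0.5323, -0.2627,  0.024 ])), (0.42, [0.47, 0.609], array([ 0.3633, -0.0012,  0.024 ]))] [(0.78, array([ 0.47582168, -0.13180547,  0.039     ]))]
top [(0.62, [0.671, 0.441], array([ 0.35  , -0.0016,  0.024 ])), (0.47, [0.501, 0.618], array([ 0.5392, -0.2688,  0.024 ])), (0.47, [0.38, 0.481], array([ 0.6809, -0.0598,  0.024 ]))] [(0.46, array([ 0.53759762, -0.26882193,  0.039     ]))]
```

View pics/h.png

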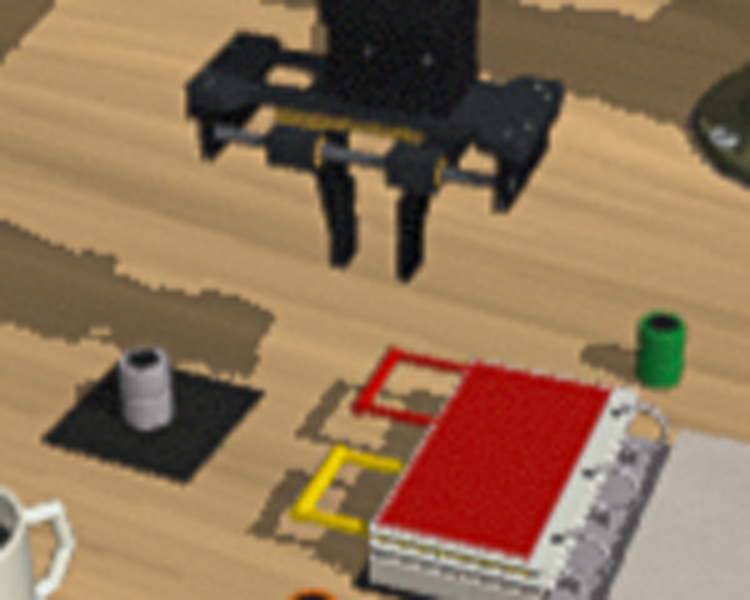

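The socket stands upright on the mat (crop (147,390)), and the fingers are over the red handle (375,382). I'll go down onto the bar.

```bash

python3 -m jog '[[[-0.4,-0.05,2.5,0,0,0,3],[0,0,2.5,0,0,0,3],[0,0,2,0,0,0,3],[0,0,1,0,0,0,3],[0,0,0.6,0,0,0,3],[0,0,0.5,0,0,0,3],[0,0,0,0,0,0,3]]]'
python3 -m jog '[[[0,0,0,0,0,0,0.3],[0,0,0,0,0,0,0.3],[0,0,0,0,0,0,0.3],[0,0,0,0,0,0,0.3],[0,0,0,0,0,0,0.3]]]' 15
python3 - <<'E'
from h import *
go(B(-.045,-.155,.012),"red")
E
```

```text
time: 13.9
position: [0.4855, -0.1351, 0.0153]
tool_rot: [3.135, 0.2, 0.0]
ft_force: [0.5, 0.7, -0.1]
grip_width: 0.344
time: 14.4
position: [0.4855, -0.1312, 0.0157]
tool_rot: [-3.13, -0.203, 0.0]
ft_force: [-0.8, 6.9, 4.1]
grip_width: 0.106
red shift [0.17 0.31 0.07] turn [-0.3 -0.  -0.1] g [ 0.4855 -0.1312  0.0127] binder [-0.0467 -0.1519  0.0127] F [-0.8  6.9  4.1] grip 0.92 t 14.4
```

```bash

python3 -m jog '[[[0,-0.35,0,0,0,0,0.3],[0,0,0,0,0,0,0.3],[0,-0.32,-2.68,0,0,0,0.3],[0,0,0,0,0,0,0.3],[0,-0.79,-2.59,0,0,0,0.3],[0,-1.22,-2.41,0,0,0,0.3],[0,0,0,0,0,0,0.3]]]'
python3 - <<'E'
from h import *
go(B(-.045,-.1282,.0888),"expect 30deg")
E
```

```text
time: 15.1
position: [0.4823, -0.1078, 0.0939]
tool_rot: [-3.135, -0.203, -0.002]
ft_force: [-0.8, -0.4, 0.3]
grip_width: 0.105
expect 30deg shift [ 0.19 -0.01  0.21] turn [-0.  -0.1 -0.1] g [ 0.4823 -0.1078  0.0909] binder [-0.0469 -0.1283  0.0909] F [-0.8 -0.4  0.3] grip 0.92 t 15.1
```

```bash

python3 -m jog '[[[0,-1.62,-2.17,0,0,0,0.3],[0,-1.97,-1.85,0,0,0,0.3],[0,-2.26,-1.47,0,0,0,0.3],[0,-2.49,-1.07,0,0,0,0.3],[0,-2.63,-0.61,0,0,0,0.3],[0,-2.7,-0.15,0,0,0,0.3],[0,0,0,0,0,0,0.3]]]'
python3 -m jog '[[[0,-2.68,0.32,0,0,0,0.3],[0,-2.59,0.79,0,0,0,0.3],[0,-2.41,1.22,0,0,0,0.3],[0,-2.17,1.62,0,0,0,0.3],[0,-1.85,1.97,0,0,0,0.3],[0,0,0,0,0,0,0.3]]]'
python3 - <<'E'
from h import *
go(B(-.045,.1255,.1028),"expect 140deg")
E
```

```text
time: 15.8
position: [0.4643, 0.031, 0.1659]
tool_rot: [-3.133, -0.209, -0.0]
ft_force: [-3.4, -0.4, 9.3]
grip_width: 0.106
time: 16.4
position: [0.4493, 0.1453, 0.1035]
tool_rot: [-3.135, -0.206, 0.001]
ft_force: [1.3, 2.1, 1.1]
grip_width: 0.101
expect 140deg shift [ 0.16  0.15 -0.23] turn [-0.  0.  0.] g [0.4493 0.1453 0.1005] binder [-0.0466  0.127   0.1005] F [1.3 2.1 1.1] grip 0.88 t 16.4
```

```bash

python3 -m jog '[[[0,-1.47,2.26,0,0,0,0.3],[0,-1.07,2.49,0,0,0,0.3],[0,-0.61,2.63,0,0,0,0.3],[0,-0.1,1.8,0,0,0,0.3],[0,0,0,0,0,0,0.3]]]'
python3 -m jog '[[[0,0,0.4,0,0,0,0.3],[0,0,0.3,0,0,0,0.3],[0,0,0,0,0,0,0.3]]]'
python3 - <<'E'
from h import *
go(B(-.045,.1585,.0027),"expect 180deg")
E
```

```text
time: 16.9
position: [0.4453, 0.1763, 0.0123]
tool_rot: [-3.134, -0.201, 0.001]
ft_force: [0.5, 4.6, -0.2]
grip_width: 0.107
time: 17.2
position: [0.4454, 0.1763, 0.0072]
tool_rot: [-3.134, -0.201, -0.0]
ft_force: [-2.0, 5.2, -0.3]
grip_width: 0.107
expect 180deg shift [ 0.14 -0.03  0.15] turn [-0.1 -0.  -0.2] g [0.4454 0.1763 0.0042] binder [-0.0464  0.1582  0.0042] F [-2.   5.2 -0.3] grip 0.93 t 17.2
```

```bash

python3 -m jog '[[[0,0,0,0,0,0,3],[0,0,0,0,0,0,3],[0,0,0,0,0,0,3],[0,0,-3,0,0,0,3],[0,0,-3,0,0,0,3],[0,0,-4,0,0,0,3],[0,0,0,0,0,0,3]]]'
python3 -m jog '[[[1.15,3.87,0,0,0,0,3],[1.15,3.87,0,0,0,0,3],[1.15,3.87,0,0,0,0,3],[1.15,3.87,0,0,0,0,3],[1.15,3.87,0,0,0,0,3],[1.15,3.87,0,0,0,0,3],[1.15,3.87,0,0,0,0,3],[1.15,3.87,0,0,0,0,3],[0,0,0,0,0,0,3],[0,0,0,0,0,0,3]]]'
python3 - <<'E'
from h import *
go(B(.045,-.1515,.003),"yellow")
im=imaging.get_image("scene")
f=cv2.cvtColor(im["frame"],cv2.COLOR_RGB2BGR)
cv2.imwrite("pics/i.png",cv2.resize(f[110:240,190:350],None,fx=5,fy=4.6,interpolation=cv2.INTER_CUBIC))
E
```

```text
time: 17.9
position: [0.4495, 0.1765, 0.1126]
tool_rot: [-3.131, -0.199, -0.015]
ft_force: [0.9, 0.7, 0.7]
grip_width: 0.34
time: 18.9
position: [0.5755, -0.1214, 0.1065]
tool_rot: [3.135, 0.196, -0.002]
ft_force: [-0.5, 0.3, -1.0]
grip_width: 0.346
yellow shift [ 0.13 -0.25 10.05] turn [ 0.   0.1 -0.4] g [ 0.5755 -0.1214  0.1035] binder [ 0.0438 -0.154   0.1035] F [-0.5  0.3 -1. ] grip 3.01 t 18.9
```

View pics/i.png

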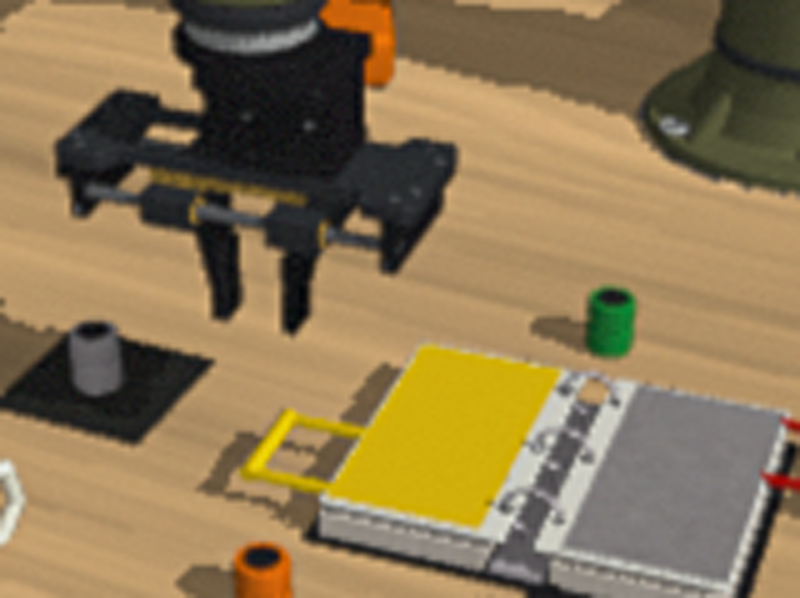

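The red leaf lies flat on the far side (grey back at crop (670,490)), the yellow leaf is exposed with its handle at (290,445), and the socket is still on the mat at (95,355). Next is the yellow bar.

```bash

python3 -m jog '[[[0.1,-0.25,2.5,0,0,0,3],[0,0,2.5,0,0,0,3],[0,0,2.5,0,0,0,3],[0,0,1.3,0,0,0,3],[0,0,0.7,0,0,0,3],[0,0,0.4,0,0,0,3],[0,0,0,0,0,0,3]]]'
python3 -m jog '[[[0,0,0,0,0,0,0.3],[0,0,0,0,0,0,0.3],[0,0,0,0,0,0,0.3],[0,0,0,0,0,0,0.3],[0,0,0,0,0,0,0.3]]]' 15
python3 - <<'E'
from h import *
go(B(.045,-.1515,.003),"yellow")
E
```

```text
time: 19.65
position: [0.5772, -0.1169, 0.0086]
tool_rot: [-3.135, -0.201, -0.001]
ft_force: [-0.0, -0.3, -0.1]
grip_width: 0.348
time: 20.15
position: [0.5775, -0.1188, 0.0089]
tool_rot: [3.133, 0.199, 0.003]
ft_force: [1.8, -3.8, 0.9]
grip_width: 0.102
yellow shift [-0.12 -0.01  0.29] turn [ 0.1 -0.1 -0.2] g [ 0.5775 -0.1188  0.0059] binder [ 0.0462 -0.1516  0.0059] F [ 1.8 -3.8  0.9] grip 0.89 t 20.15
```

```bash

python3 -m jog '[[[0,0.15,0,0,0,0,0.3],[0,-0.15,-2.7,0,0,0,0.3],[0,-0.61,-2.63,0,0,0,0.3],[0,-1.07,-2.49,0,0,0,0.3],[0,0,0,0,0,0,0.3]]]'
python3 -m jog '[[[0,-1.47,-2.26,0,0,0,0.3],[0,-1.85,-1.97,0,0,0,0.3],[0,-2.17,-1.62,0,0,0,0.3],[0,-2.41,-1.22,0,0,0,0.3],[0,-2.59,-0.79,0,0,0,0.3],[0,-2.68,-0.32,0,0,0,0.3],[0,0,0,0,0,0,0.3]]]'
python3 - <<'E'
from h import *
go(B(.045,-.0015,.163),"expect 90deg")
E
```

```text
time: 20.65
position: [0.5754, -0.1005, 0.0896]
tool_rot: [3.135, 0.202, 0.004]
ft_force: [0.0, -4.6, 1.8]
grip_width: 0.107
time: 21.35
position: [0.5575, 0.036, 0.1701]
tool_rot: [-3.13, -0.211, -0.001]
ft_force: [-2.5, 0.1, 11.7]
grip_width: 0.104
expect 90deg shift [-0.16  0.6   0.41] turn [-0.2 -0.   0.2] g [0.5575 0.036  0.1671] binder [0.0465 0.0045 0.1671] F [-2.5  0.1 11.7] grip 0.91 t 21.35
```

```bash

python3 -m jog '[[[0,-2.7,0.15,0,0,0,0.3],[0,-2.63,0.61,0,0,0,0.3],[0,-2.49,1.07,0,0,0,0.3],[0,-2.26,1.47,0,0,0,0.3],[0,-1.97,1.85,0,0,0,0.3],[0,-1.62,2.17,0,0,0,0.3],[0,0,0,0,0,0,0.3]]]'
python3 - <<'E'
from h import *
go(B(.045,.1352,.09),"expect 150deg")
E
```

```text
time: 22.05
position: [0.5396, 0.1686, 0.0919]
tool_rot: [-3.134, -0.207, 0.002]
ft_force: [2.7, 1.5, 1.0]
grip_width: 0.104
expect 150deg shift [-0.11  0.3  -0.11] turn [-0.   0.1  0.1] g [0.5396 0.1686 0.0889] binder [0.0461 0.1382 0.0889] F [2.7 1.5 1. ] grip 0.9 t 22.05
```

```bash

python3 -m jog '[[[0,-1.22,2.41,0,0,0,0.3],[0,-0.79,2.59,0,0,0,0.3],[0,-0.2,2,0,0,0,0.3],[0,0,0.2,0,0,0,0.3],[0,0,0,0,0,0,0.3]]]'
python3 -m jog '[[[0,0,0.2,0,0,0,0.3],[0,0,0,0,0,0,0.3]]]'
python3 -m jog '[[[0,0,0,0,0,0,3],[0,0,0,0,0,0,3],[0,0,0,0,0,0,3],[0,0,-2,0,0,0,3],[0,0,-3,0,0,0,3],[0,0,-4,0,0,0,3],[0,0,0,0,0,0,3]]]'
python3 - <<'E'
from h import *
im={n:imaging.get_image(n) for n in("scene","top")}
go(np.array([.5378,-.2597,.14]),"mat")
for n in im: print(n,[(round(q["conf"],2),np.round(np.array(q["point"])[::-1]*[512,384],1),np.round(at_z(im[n],q["point"],.02),4)) for q in finder.spot_point("blue_ring",n)])
for n in im: print(n,[(round(q["conf"],2),np.round(at_z(im[n],q["point"],.024),4)) for q in finder.spot_point("socket_mid",n)])
def blue(n,box):
    h=cv2.cvtColor(im[n]["frame"],cv2.COLOR_RGB2HSV);m=cv2.inRange(h,(100,100,50),(130,255,255));b=np.zeros_like(m);b[box[1]:box[3],box[0]:box[2]]=255;m&=b
    p=np.argwhere(m)+.5
    if len(p): 
        W=np.array([at_z(im[n],[q[0]/384,q[1]/512],.02)[:2] for q in p],np.float32)
        c=W.mean(0);e=cv2.fitEllipse(W*1000);print(n,len(p),c,e,W.min(0),W.max(0),"binder",(np.r_[c,0]-O)@XB,(np.r_[c,0]-O)@YB)
blue("top",(205,165,265,240));blue("scene",(225,170,330,250))
f=cv2.cvtColor(im["scene"]["frame"],cv2.COLOR_RGB2BGR);t=cv2.cvtColor(im["top"]["frame"],cv2.COLOR_RGB2BGR)
k=lambda a:cv2.resize(a,(400,300),interpolation=cv2.INTER_CUBIC)
cv2.imwrite("pics/j.png",np.hstack([k(f[140:236,220:348]),k(t[150:246,180:308])]))
E
```

```text
time: 22.55
position: [0.537, 0.1885, 0.0225]
tool_rot: [-3.134, -0.201, 0.003]
ft_force: [0.6, 1.0, -0.3]
grip_width: 0.108
time: 22.75
position: [0.537, 0.1885, 0.0213]
tool_rot: [-3.134, -0.201, 0.001]
ft_force: [-0.7, 3.3, -1.5]
grip_width: 0.106
time: 23.45
position: [0.5418, 0.1884, 0.1171]
tool_rot: [-3.132, -0.199, -0.016]
ft_force: [0.8, 0.8, 1.1]
grip_width: 0.342
mat shift [-5.74 44.35 -3.11] turn [-0.  -0.1 -0.2] g [0.5386 0.1875 0.1093] binder [0.0475 0.1571 0.1093] F [-0.7  0.2 -0.9] grip 2.98 t 23.55
scene [(0.61, array([271.6, 216.7]), array([ 0.571 , -0.0338,  0.02  ]))]
top [(0.64, array([233. , 180.8]), array([ 0.575 , -0.0207,  0.02  ])), (0.6, array([214.1, 201.6]), array([0.5127, 0.0345, 0.02  ]))]
scene [(0.72, array([0.3439, 0.0028, 0.024 ])), (0.66, array([ 0.5335, -0.2727,  0.024 ])), (0.45, array([ 0.6788, -0.0592,  0.024 ]))]
top [(0.66, array([ 0.5411, -0.2611,  0.024 ])), (0.55, array([ 0.6765, -0.0592,  0.024 ])), (0.45, array([ 0.3681, -0.0084,  0.024 ]))]
top 30 [ 0.57674754 -0.02823133] ((575.8317260742188, -29.30140495300293), (37.02920913696289, 37.426395416259766), 172.55035400390625) [ 0.55782413 -0.04607802] [ 0.59408885 -0.01022281] binder 0.05718026681453693 -0.061722898806413
scene 19 [ 0.5769189  -0.02416862] ((575.2362060546875, -25.180561065673828), (36.73808288574219, 37.821434020996094), 148.37103271484375) [ 0.55768704 -0.04397704] [ 0.59397435 -0.00559208] binder 0.05788045375422525 -0.05771731662606128
```

View pics/j.png

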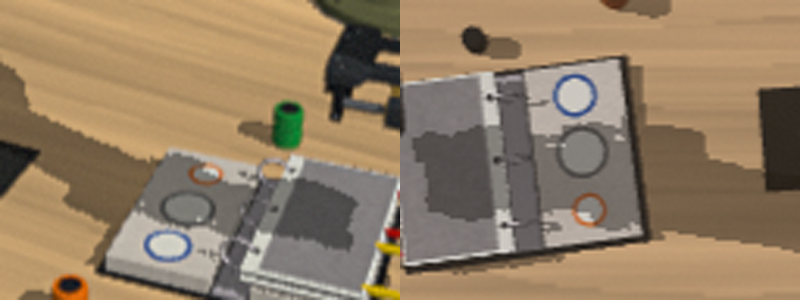

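Both leaves are over (grey backs up, on the right), and the page is uncovered. The blue ring is at the +x end (left panel (168,245), right panel (575,95)). I'll fit the socket's position on the mat in both cameras.

```bash
cat >> h.py <<'E'
from scipy.optimize import least_squares
def cyl(im,x,y,z0,hh=.040,r=.015):
    a=np.linspace(0,2*np.pi,40);pts=[proj(im,np.array([x+r*np.cos(t),y+r*np.sin(t),z])) for z in(z0,z0+hh) for t in a]
    h=cv2.convexHull(np.float32(pts));m=cv2.moments(h);return np.array([m["m10"],m["m01"]])/m["m00"],h
def sock(n,im,guess,z0):
    """socket axis x,y from its traced region nearest the guess, base height z0"""
    c0,_=cyl(im,*guess,z0);best=None
    for q in finder.trace("socket_mid",n):
        p=np.argwhere(q["region"])[:,::-1]+.5
        if len(p) and np.linalg.norm(p.mean(0)-c0)<14: best=p;break
    if best is None: print(n,"no socket");return None
    c=best.mean(0);s=least_squares(lambda v:cyl(im,*v,z0)[0]-c,guess,x_scale=.01,diff_step=1e-3).x
    print(n,"socket",np.round(s,4),"conf",q["conf"],"px",len(best),"model px",round(cv2.contourArea(cyl(im,*s,z0)[1])));return s
E
python3 - <<'E'
from h import *
for n in("scene","top"):
    im=imaging.get_image(n);sock(n,im,[.5378,-.2597],.004)
E
```

```text
scene socket [ 0.5423 -0.2558] conf 0.51 px 146 model px 158
top no socket
```

```bash

python3 -m jog '[[[-0.7,4.5,-0.4,0,0,0,5.2],[-0.7,4.5,-0.4,0,0,0,5.2],[-0.7,4.5,-0.4,0,0,0,5.2],[-0.7,4.5,-0.4,0,0,0,5.2],[-0.7,4.4,-0.4,0,0,0,5.2],[-0.7,4.4,-0.4,0,0,0,5.2],[-0.7,4.4,0,0,0,0,5.2],[-0.7,4.4,0,0,0,0,5.2],[0,4.4,0,0,0,0,5.2],[0,4.4,0,0,0,0,5.2],[0,0,0,0,0,0,5.2],[0,0,0,0,0,0,5.2]]]'
python3 - <<'E'
from h import *
go(np.array([.5378,-.2597,.0035]),"mat")
E
```

```text
time: 25.15
position: [0.538, -0.2612, 0.1345]
tool_rot: [3.135, 0.196, -0.002]
ft_force: [-0.4, 1.1, 0.2]
grip_width: 0.598
mat shift [ 1.00e-02 -1.50e-01  1.28e+01] turn [ 0.   0.1 -0.3] g [ 0.538  -0.2612  0.1315] binder [-0.0116 -0.2876  0.1315] F [-0.4  1.1  0.2] grip 5.2 t 25.15
```

```bash

python3 -m jog '[[[0.3,-0.15,3,0,0,0,5.2],[0,0,3,0,0,0,5.2],[0,0,3,0,0,0,5.2],[0,0,2,0,0,0,5.2],[0,0,1,0,0,0,5.2],[0,0,0.6,0,0,0,5.2],[0,0,0,0,0,0,5.2]]]'
python3 -m jog '[[[0,0,0,0,0,0,2.2],[0,0,0,0,0,0,2.2],[0,0,0,0,0,0,2.2],[0,0,0,0,0,0,2.2],[0,0,0,0,0,0,2.2],[0,0,0,0,0,0,2.2]]]' 20
python3 - <<'E'
from h import *
go(B(.0556,-.0608,.05),"ring")
E
```

```text
time: 25.85
position: [0.5417, -0.2571, 0.009]
tool_rot: [-3.135, -0.202, 0.0]
ft_force: [0.2, -0.1, 0.7]
grip_width: 0.602
time: 26.45
position: [0.542, -0.2583, 0.0097]
tool_rot: [3.135, 0.2, 0.002]
ft_force: [-0.2, -0.5, 3.5]
grip_width: 0.325
ring shift [  6.22 -22.47  -4.34] turn [ 0.  -0.1 -0.2] g [ 0.542  -0.2583  0.0067] binder [-0.0073 -0.2853  0.0067] F [-0.2 -0.5  3.5] grip 2.82 t 26.45
```

```bash

python3 -m jog '[[[0,0,-2,0,0,0,2.2],[0,0,-3,0,0,0,2.2],[0,0,-3,0,0,0,2.2],[1,-3.7,0,0,0,0,2.2],[1,-3.7,0,0,0,0,2.2],[1,-3.7,0,0,0,0,2.2],[1,-3.7,0,0,0,0,2.2],[1,-3.7,0,0,0,0,2.2],[1.2,-4,0,0,0,0,2.2],[0,0,2,0,0,0,2.2],[0,0,1.5,0,0,0,2.2],[0,0,0,0,0,0,2.2]]]'
python3 -m jog '[[[0,0,0,0,0,0,2.2],[0,0,0,0,0,0,2.2]]]'
python3 - <<'E'
from h import *
go(B(.0556,-.0608,.0227),"ring")
s=ctrl.get_state();g=s["position"];z0=s["position"][2]-.003-.0067+.004
for n in("scene","top"):
    im=imaging.get_image(n);r=sock(n,im,g[:2],z0)
    if r is not None: d=np.r_[r,0]-O;print("  binder",d@XB,d@YB)
E
```

```text
time: 27.65
position: [0.5715, -0.028, 0.0511]
tool_rot: [3.134, 0.199, -0.009]
ft_force: [0.1, -0.6, -2.3]
grip_width: 0.324
time: 27.85
position: [0.5747, -0.0284, 0.0547]
tool_rot: [3.135, 0.197, 0.001]
ft_force: [0.8, 0.3, -0.8]
grip_width: 0.327
ring shift [ 0.05 -0.09  2.9 ] turn [ 0.  -0.1 -0.3] g [ 0.5747 -0.0284  0.0517] binder [ 0.0551 -0.0616  0.0517] F [ 0.8  0.3 -0.8] grip 2.85 t 27.85
scene socket [ 0.5757 -0.0274] conf 0.5 px 161 model px 201
  binder 0.0562712359194964 -0.06077252875023517
top no socket
```

```bash

python3 -m jog '[[[0.05,-0.07,1.2,0,0,0,2.2],[0,0,1,0,0,0,2.2],[0,0,0.3,0,0,0,2.2],[0,0,0.1,0,0,0,2.2],[0,0,0,0,0,0,2.2]]]'
python3 -m jog '[[[0,0,0.1,0,0,0,2.2],[0,0,0,0,0,0,2.2]]]'
python3 -m jog '[[[0,0,0.1,0,0,0,2.2],[0,0,0,0,0,0,2.2]]]'
python3 - <<'E'
from h import *
go(B(.0556,-.0608,.0227),"ring")
E
```

```text
time: 28.55
position: [0.5746, -0.0262, 0.0277]
tool_rot: [3.135, 0.2, -0.001]
ft_force: [0.0, -0.1, -0.7]
grip_width: 0.331
time: 28.75
position: [0.575, -0.0262, 0.0273]
tool_rot: [-3.135, -0.2, -0.001]
ft_force: [0.1, 0.1, -0.4]
grip_width: 0.33
time: 28.95
position: [0.5747, -0.0261, 0.0261]
tool_rot: [-3.135, -0.201, -0.0]
ft_force: [0.2, 0.6, -0.7]
grip_width: 0.329
ring shift [0.01 0.14 0.04] turn [-0.  -0.  -0.2] g [ 0.5747 -0.0261  0.0231] binder [ 0.0555 -0.0594  0.0231] F [ 0.2  0.6 -0.7] grip 2.86 t 28.95
```

```bash

python3 -m jog '[[[0,0.14,0,0,0,0,2.2],[0,0,0.05,0,0,0,2.2],[0,0,0,0,0,0,2.2]]]'
python3 -m jog '[[[0,0,0.1,0,0,0,2.2],[0,0,0,0,0,0,2.2]]]'
python3 - <<'E'
from h import *
go(B(.0556,-.0608,.0227),"ring")
E
```

```text
time: 29.25
position: [0.575, -0.0278, 0.0257]
tool_rot: [3.135, 0.2, 0.0]
ft_force: [0.4, -1.1, -0.6]
grip_width: 0.324
time: 29.45
position: [0.5751, -0.0278, 0.0257]
tool_rot: [-3.135, -0.2, -0.001]
ft_force: [-2.8, -1.2, 6.4]
grip_width: 0.326
ring shift [-0.   -0.03 -0.  ] turn [-0.  -0.  -0.2] g [ 0.5751 -0.0278  0.0227] binder [ 0.0556 -0.0611  0.0227] F [-2.8 -1.2  6.4] grip 2.84 t 29.45
```

Contact. I'll release with a small opening, lift, back off and check.

```bash

python3 -m jog '[[[0,0,-0.05,0,0,0,4.5],[0,0,0,0,0,0,4.5],[0,0,0,0,0,0,4.5],[0,0,-1.5,0,0,0,4.5],[0,0,-3,0,0,0,4.5],[0,0,-4,0,0,0,4.5],[0,0,-4,0,0,0,4.5],[0,4,-2,0,0,0,4.5],[0,4.5,0,0,0,0,4.5],[0,4.5,0,0,0,0,4.5],[0,4.5,0,0,0,0,4.5],[0,0,0,0,0,0,4.5]]]'
python3 -m jog '[[[0,4.5,0,0,0,0,4.5],[0,4.5,0,0,0,0,4.5],[0,4.5,0,0,0,0,4.5],[0,0,0,0,0,0,4.5],[0,0,0,0,0,0,4.5]]]'
python3 - <<'E'
from h import *
ps=[];im={}
for n in("scene","top"):
    im[n]=imaging.get_image(n);r=sock(n,im[n],[.575,-.027],.02)
    h=cv2.cvtColor(im[n]["frame"],cv2.COLOR_RGB2HSV);m=cv2.inRange(h,(100,90,50),(130,255,255))
    p=np.argwhere(m)+.5;W=np.array([at_z(im[n],[q[0]/384,q[1]/512],.02)[:2] for q in p]);W=W[np.linalg.norm(W-[.575,-.027],axis=1)<.03]
    print(n,"blue",len(W),W.min(0),W.max(0))
    c=proj(im[n],np.array([.575,-.027,.03])).astype(int)
    a=cv2.cvtColor(im[n]["frame"],cv2.COLOR_RGB2BGR)[c[1]-30:c[1]+30,c[0]-20:c[0]+20];ps.append(cv2.resize(a,(400,600),interpolation=cv2.INTER_NEAREST))
cv2.imwrite("pics/k.png",np.hstack(ps))
print(ctrl.get_state()["time"])
E
```

```text
time: 30.65
position: [0.5957, -0.2106, 0.1716]
tool_rot: [3.13, 0.183, 0.001]
ft_force: [-1.2, -0.7, 0.4]
grip_width: 0.519
time: 31.15
position: [0.6138, -0.3363, 0.1704]
tool_rot: [3.135, 0.196, -0.001]
ft_force: [0.6, 0.5, -0.8]
grip_width: 0.517
scene socket [ 0.5761 -0.0253] conf 0.65 px 185 model px 194
scene blue 20 [ 0.56280728 -0.04443909] [ 0.59521791 -0.00559208]
top socket [ 0.5738 -0.0306] conf 0.55 px 74 model px 106
top blue 20 [ 0.55782413 -0.04607801] [ 0.59408888 -0.01022281]
31.35
```

View pics/k.png

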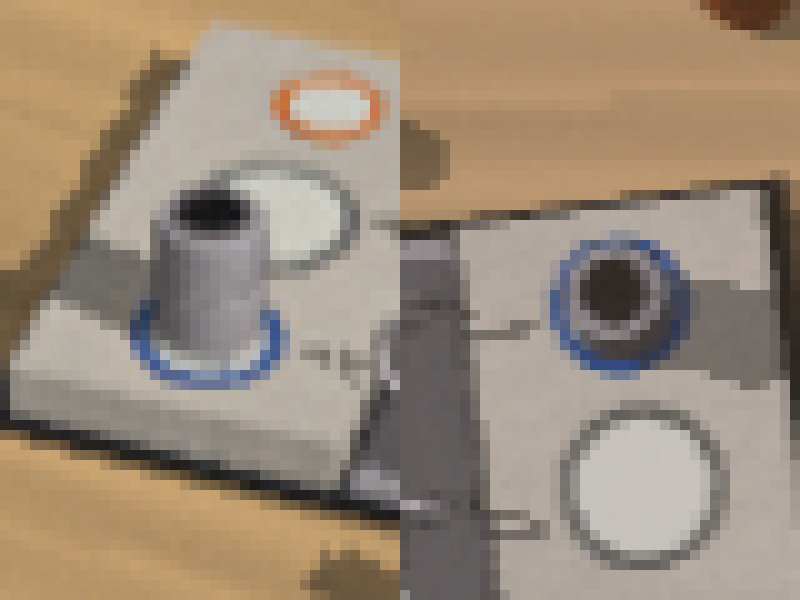

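```bash
python3 - <<'E'
from h import *
im=imaging.get_image("scene");f=im["frame"]
c=proj(im,np.array([.575,-.027,.03])).astype(int);print(c)
u0=c[0]-20+21
for v in range(c[1]-4,c[1]+14):
    print(v,f[v,u0-1:u0+2].mean(0).astype(int),np.round(at_z(im,[(v+.5)/384,(u0+.5)/512],.02)[:2]*1000,1))
# model comparison: silhouettes in both cameras, bottom row / right,left
for x,y in((.5752,-.0252),(.5732,-.0252),(.5772,-.0252)):
    h=cyl(im,x,y,.02)[1].reshape(-1,2);print(x,y,"bbox",h.min(0),h.max(0))
r=max((q for q in finder.trace("socket_mid","scene")),key=lambda q:-np.linalg.norm(np.array(q["point"])*[384,512]-c[::-1]))["region"]
p=np.argwhere(r)[:,::-1];print("mask bbox",p.min(0),p.max(0)+1)
E
```

```text
[273 215]
211 [141 136 138] [547.2 -36.8]
212 [140 134 137] [551.2 -34.8]
213 [140 134 136] [555.1 -32.9]
214 [141 135 138] [558.9 -31. ]
215 [139 134 136] [562.8 -29.1]
216 [141 137 139] [566.6 -27.2]
217 [140 135 138] [570.4 -25.3]
218 [137 132 136] [574.2 -23.5]
219 [136 131 135] [577.9 -21.6]
220 [144 139 139] [581.6 -19.8]
221 [158 159 160] [585.3 -18. ]
222 [125 139 165] [589.  -16.1]
223 [106 113 146] [592.7 -14.3]
224 [185 177 165] [596.3 -12.5]
225 [184 177 164] [599.9 -10.8]
226 [168 161 150] [603.5  -9. ]
227 [140 135 127] [607.   -7.2]
228 [141 136 127] [610.6  -5.5]
0.5752 -0.0252 bbox [268.18286 203.3795 ] [279.7203  222.14919]
0.5732 -0.0252 bbox [268.5195  202.97366] [280.04907 221.71811]
0.5772 -0.0252 bbox [267.8453 203.7864] [279.39066 222.58142]
mask bbox [267 203] [280 221]
```

```bash
python3 - <<'E'
from h import *
for n,ring in(("scene",(.5752,-.0252)),("top",(.5758,-.0293))):
    im=imaging.get_image(n);g=cv2.cvtColor(im["frame"],cv2.COLOR_RGB2GRAY).astype(float)
    e=proj(im,np.array([*ring,.06]));u,v=np.round(e).astype(int);a=6
    w=np.clip(105-g[v-a+1:v+a,u-a+1:u+a],0,None) if n=="scene" else np.clip(100-g[v-3:v+4,u-4:u+4],0,None)
    yy,xx=np.mgrid[0:w.shape[0],0:w.shape[1]];o=(u-a+1,v-a+1) if n=="scene" else (u-4,v-3)
    c=np.array([(w*xx).sum()/w.sum()+o[0]+.5,(w*yy).sum()/w.sum()+o[1]+.5])
    q=at_z(im,[c[1]/384,c[0]/512],.06)[:2];print(n,"expected",e,"hole",c,"offset from ring mm",(q-ring)*1000);print(w.astype(int))
E
```

```text
scene expected [274.03492075 206.85523542] hole [273.79537367 206.68208778] offset from ring mm [-0.36592398 -0.88497647]
[[ 0  0  0  0  0  0  0  0  0  0  0]
 [ 0  0  0  0  0  0  0  0  0  0  0]
 [ 0  0  5 23 43 53 44  0  0  0  0]
 [ 0  0 55 79 83 81 77 69 20  0  0]
 [ 0 18 70 81 81 80 83 81 40  0  0]
 [ 0  0 26 57 72 72 65 47  0  0  0]
 [ 4  0  0  2  8 14  2  0  0  0  0]
 [23  0  0  0  0  0  0  0  0  0  0]
 [26 15  2  0  0  0  0  0  0  0  0]
 [26 16  1  0  0  0  0  0  0  0  0]
 [26 16  0  0  0  0  0  0  0  0  0]]
top expected [235.07883598 178.26133123] hole [235.36792453 179.07638466] offset from ring mm [-2.3731091  -0.84911833]
[[ 0  0  0  0  0  0  0  0]
 [ 0  0 20 56 53 50  7  0]
 [ 0  0 55 56 57 56 41  0]
 [ 0 40 56 56 55 55 55 16]
 [ 0 41 56 55 54 56 56 28]
 [ 0 22 55 57 55 55 50  7]
 [ 0  0 20 56 54 55 27  0]]
```

The socket is inside the ring, but both cameras put it about 1.5–2 mm toward the robot. There's plenty of time for a small correction.

```bash

python3 -m jog '[[[0,-4.5,0,0,0,0,4.5],[0,-4.5,0,0,0,0,4.5],[0,-4.5,0,0,0,0,4.5],[0,-4.5,0,0,0,0,4.5],[0,-4.5,0,0,0,0,4.5],[0,-4.5,0,0,0,0,4.5],[0,-4,0,0,0,0,4.5],[0,0,3,0,0,0,4.5],[0,0,3,0,0,0,4.5],[0,0,0,0,0,0,4.5],[0,0,0,0,0,0,4.5]]]'
python3 - <<'E'
from h import *
go(np.array([.5751,-.0278,.0235]),"regrasp")
E
```

```text
time: 32.65
position: [0.5748, -0.0276, 0.1105]
tool_rot: [3.135, 0.2, -0.001]
ft_force: [-0.1, -0.1, 0.7]
grip_width: 0.516
regrasp shift [0.03 0.02 8.4 ] turn [ 0.   0.  -0.2] g [ 0.5748 -0.0277  0.1075] binder [ 0.0553 -0.0609  0.1075] F [-0.1 -0.1  0.7] grip 4.49 t 32.65
```

```bash

python3 -m jog '[[[0,0,3,0,0,0,4.5],[0,0,3,0,0,0,4.5],[0,0,1.5,0,0,0,4.5],[0,0,0.8,0,0,0,4.5],[0,0,0,0,0,0,4.5],[0,0,0,0,0,0,2.2],[0,0,0,0,0,0,2.2],[0,0,0,0,0,0,2.2],[0,0,0,0,0,0,2.2],[0,0,0,0,0,0,2.2]]]' 20
python3 - <<'E'
from h import *
go(np.array([.5751,-.0278,.0235]))
E
python3 -m jog '[[[0,0,-0.3,0,0,0,2.2],[0,0,0,0,0,0,2.2],[0.17,-0.06,0,0,0,0,2.2],[0,0,0,0,0,0,2.2],[0,0,0.2,0,0,0,2.2],[0,0,0,0,0,0,2.2]]]'
python3 - <<'E'
from h import *
go(np.array([.5751,-.0278,.0235]))
E
```

```text
time: 33.65
position: [0.5758, -0.0276, 0.0281]
tool_rot: [-3.135, -0.2, -0.003]
ft_force: [-0.9, 0.4, 5.6]
grip_width: 0.328
 shift [-0.07  0.01  0.16] turn [-0.  -0.1 -0.2] g [ 0.5758 -0.0276  0.0251] binder [ 0.0563 -0.061   0.0251] F [-0.9  0.4  5.6] grip 2.85 t 33.65
time: 34.25
position: [0.5766, -0.0267, 0.0282]
tool_rot: [-3.135, -0.2, -0.0]
ft_force: [-0.5, 1.4, 1.8]
grip_width: 0.33
 shift [-0.16  0.09  0.17] turn [-0.  -0.  -0.2] g [ 0.5766 -0.0267  0.0252] binder [ 0.0572 -0.0602  0.0252] F [-0.5  1.4  1.8] grip 2.87 t 34.25
```

```bash

python3 -m jog '[[[0,0,0.1,0,0,0,2.2],[0,0,0,0,0,0,2.2]]]'
python3 -m jog '[[[0,0,0,0,0,0,4.5],[0,0,0,0,0,0,4.5],[0,0,0,0,0,0,4.5],[0,0,-1.5,0,0,0,4.5],[0,0,-3,0,0,0,4.5],[0,0,-4,0,0,0,4.5],[0,0,-4,0,0,0,4.5],[0,4,-2,0,0,0,4.5],[0,4.5,0,0,0,0,4.5],[0,4.5,0,0,0,0,4.5],[0,4.5,0,0,0,0,4.5],[0,4.5,0,0,0,0,4.5]]]'
python3 -m jog '[[[0,4.5,0,0,0,0,4.5],[0,4.5,0,0,0,0,4.5],[0,0,0,0,0,0,4.5],[0,0,0,0,0,0,4.5]]]'
python3 - <<'E'
from h import *
for n,ring in(("scene",(.5752,-.0252)),("top",(.5758,-.0293))):
    im=imaging.get_image(n);g=cv2.cvtColor(im["frame"],cv2.COLOR_RGB2GRAY).astype(float)
    e=proj(im,np.array([*ring,.06]));u,v=np.round(e).astype(int);a=4
    w=np.clip((105 if n=="scene" else 100)-g[v-a:v+a+1,u-a:u+a+1],0,None);w[-1]=0
    yy,xx=np.mgrid[-a:a+1,-a:a+1];c=np.array([(w*xx).sum()/w.sum()+u+.5,(w*yy).sum()/w.sum()+v+.5])
    q=at_z(im,[c[1]/384,c[0]/512],.06)[:2];print(n,"offset from ring mm",(q-ring)*1000)
    sock(n,im,ring,.02)
    if n=="scene":
        for r in range(218,226): print(r,im["frame"][r,273:276].mean(0).astype(int))
    for l in("spanner_mid","mug_mid","mallet_mid","screwdriver_grip","black_socket_mid"):
        r=finder.spot_point(l,n);print(l,np.round(r[0]["point"],3) if r else None)
    cv2.imwrite(f"pics/z_{n}.png",cv2.cvtColor(im["frame"],cv2.COLOR_RGB2BGR))
c=proj(imaging.get_image("scene"),np.array([.575,-.027,.03])).astype(int)
A=cv2.imread("pics/z_scene.png");Bm=cv2.imread("pics/z_top.png")
cv2.imwrite("pics/z.png",np.vstack([np.hstack([cv2.resize(A[c[1]-30:c[1]+30,c[0]-40:c[0]+40],(400,300)),cv2.resize(Bm[150:210,200:280],(400,300))]),np.hstack([cv2.resize(A,(400,300)),cv2.resize(Bm,(400,300))])]))
E
```

```text
time: 34.45
position: [0.5767, -0.0267, 0.0281]
tool_rot: [-3.135, -0.2, -0.0]
ft_force: [-3.8, 0.5, 8.2]
grip_width: 0.325
time: 35.65
position: [0.6049, -0.2466, 0.1734]
tool_rot: [3.135, 0.201, 0.002]
ft_force: [0.2, -0.4, 0.0]
grip_width: 0.516
time: 36.05
position: [0.6152, -0.336, 0.1725]
tool_rot: [3.135, 0.196, -0.001]
ft_force: [-0.5, 0.7, -0.4]
grip_width: 0.52
scene offset from ring mm [-1.1728375   0.56850199]
scene socket [ 0.5767 -0.0232] conf 0.52 px 207 model px 195
218 [137 132 134]
219 [135 130 133]
220 [140 135 135]
221 [151 151 155]
222 [124 139 166]
223 [107 114 145]
224 [185 177 164]
225 [185 177 165]
spanner_mid [0.63  0.802]
mug_mid [0.593 0.335]
mallet_mid [0.629 0.805]
screwdriver_grip [0.413 0.302]
black_socket_mid None
top offset from ring mm [-1.44439254 -0.46254932]
top no socket
spanner_mid [0.55  0.228]
mug_mid [0.309 0.592]
mallet_mid [0.306 0.356]
screwdriver_grip [0.556 0.791]
black_socket_mid [0.413 0.398]
```

```bash
python3 -c "
from h import *
s=ctrl.get_state();print(s['time'],s['position']);print(close_job())"
```

```text
36.8 [ 0.61599032 -0.3342322   0.17204846]
the job is handed in; nothing more can be done
None
```

The job is done and handed in at 36.8 s of the 72 s. I stood the chrome socket on the mat, turned the red leaf and then the yellow leaf over, and stood the socket inside the blue ring. The robot then let go and backed away.

**What went wrong along the way**
- **First grasp:** it closed on nothing, because the tool really sat about 27 mm higher than its reported pose. I corrected for that, creeping down on the force reading for the socket placings.
- **First placing:** it was about 2 mm off centre, so I picked the socket up again and shifted it.

**Last checks**
- **Socket:** a measurement of the hole in its top puts it 1.3–1.5 mm from the ring's centre in both cameras. A second fit in the scene camera gave about 2.5 mm, on the other side. The top camera's outline network found no socket. I did not view a picture after the correction, because the viewing limit was reached. The picture before it showed the socket upright in the ring.
- **Leaves:** both lay flat on the far side in the last picture that showed them.
- **Things to leave alone:** the top camera found the spanner, screwdriver, mallet, mug and black socket where they started, within its noise. The scene camera missed the black socket and put the mallet at the spanner's place, which I take as a false report.

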